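# Unload the dry block heater and load the analyser bay

## Robot

A 7-joint arm with a two-finger parallel gripper is mounted at the origin on the work surface; the furniture and walls round the work are solid. World frame = base frame: x ahead of the robot, y to its left, z up, the work surface at z = 0. Lengths are in m, angles in rad, forces in N, time in s.
With the tool pointing down it reaches from about 0.425 to 0.875 m from the base axis. Payload 4.7 kg.
Tool frame: the origin (TCP) lies on the centre line of the jaws, within the pads' length; the fingertips stand 17 mm ahead of it and the grasp point (between the pads) lies 2 mm behind it; z points along the fingers, y is the line along which they close (so a half turn about z gives the same grasp; the last joint's range is limited). The gripper opens to 85 mm and grips with 20 to 120 N. Pads are 22 mm wide; open, the fingers measure 114 mm over their backs; the gripper's body (76 mm by 85 mm) begins 54 mm behind the grasp point. The pads swing forward as they close: fully open they stand 13 mm farther back than shut.
Start: joints at [1.216, 0.321, -0.07, 1.45, 0.023, 1.371, -0.057], TCP at [0.234, -0.606, 0.248] pointing down, gripper open.
Joint ranges: [-2.86, 2.86], [-0.3, 2.09], [-1.38, 1.24], [0.06, 2.45], [-1.56, 4.7], [0.09, 2.05], [-2.69, 2.69]. Speed limits (rad/s): [2.57, 2.57, 3.14, 3.14, 3.14, 3.14, 3.14].

## Interface

Orientations are given as a rotation vector (axis times angle).
In Python, from cell import telemetry, optics, job_done, finder gives the robot as it stands. The module is installed in compiled form; this text tells all that it offers.
- The arm moves only by the tool servo_tool, never from a script. Its argument "steps" is a list of rows, each a list of 7 numbers: the turn, a rotation vector about the world's x, y, z as a fraction of full scale, then the shift along the world's x, y, z as a fraction of full scale, then the opening, from 0 (shut) to 1 (fully open). A call has 1 to 10 rows; each row shifts and turns the commanded pose from where the row before left it; what a row does not reach is not made up. Full scale, the value 1, is 40 mm for a shift and 0.08 rad for a turn. A row lasts 1/12 s, in which the tool goes at most 41.7 mm and 7.16 degrees, less where a joint would pass 70% of its speed; a pose out of reach is approached as far as the arm can. A call with a number of a shift or a turn outside -1 to 1 is refused whole. A call with a gripper value outside its range is refused whole. The fingers move at their own pace and stop on an object; the grip force is fixed at half the most. Time passes only in rows, so rows that do not move let the fingers close. It gives the time, the measured TCP pose, the force, the opening and the grip force at its end, in the units of the state.
- telemetry.get_state(): the state, without advancing time (a new reading comes with each control period).
- optics.camera(name): name is "side" or "top" or "wrist"; returns (picture, depth): 384x512x3 uint8, red, green, blue; 384x512 float32, m along the optical axis (not along the pixel's ray), 0 where there is no reading.
- optics.camera_params(name): a dict with "intrinsics" (3x3 intrinsics, pixels), "R" (3x3) and "t" (3): a world point X has camera coordinates R X + t; the wrist camera has in their place "mount" (4x4, takes a point from camera to tool coordinates, whose origin is the TCP and whose axes are the flange's). Camera axes: x right, y down, z forward; pixel columns grow to the right and rows downward; lengths in m; the calibration is good to about 2 mm. A picture is of the moment at which its call begins: read the wrist's pose just before it. camera_params takes no time and is no camera call.
- job_done(): hands the job in; it is judged then, once.
Trained networks look in the newest picture that a camera, given by its name, has taken for a name from the list of things; names that differ only in an ending like _2 or _b are one class to them, and where a whole thing is asked for, a point or a joint stands for the part that bears it (a point fixed in the world has none). Each returns a list of dicts, best first, with "confidence" (0 to 1); they miss things now and then, are a little off and sometimes report something else, mostly with a low value. They report only what shows in the picture. A call takes as long as a camera call. They do not tell look-alikes from the thing itself.
- finder.look_for(camera, query): "position" ([x, y, z] in m, in world coordinates, good to about 4 mm: the middle of the surface that is visible of it).
- finder.silhouettes(camera, query): "region" (384x512 bool, what is visible of it).
- finder.spot_point(camera, query): "position" ([x, y, z] in m, in world coordinates, good to about 4 mm: a listed point, or the origin of a listed thing).
The state is a dict: "time_s": time; "joint_positions": joint angles; "qd": joint speeds; "joint_torque": joint torques, N m; "ee_pos": TCP position; "ee_rot": TCP orientation; "ft_force": force on the tool from outside, world axes, zero at the start; "wrist_torque": the same for the moment, N m; "gripper_width": finger opening in m; "grasp_force": force on a finger pad.
Only numpy, scipy, OpenCV 4.12 (cv2) and the standard library are available. Lean on these libraries where they do the work, as an engineer would, in place of code of your own. Each camera call takes 0.05 s, during which the arm holds its last target. There are 200 camera calls.

## Task

The incubation is over: switch the block heater off with its toggle lever, lift every sample tube out of the heater's deep wells and stand each in a pocket of the blue carrier. When all the tubes are in the carrier, slide it nose first along the table into the slotted loading bay until it is fully home, let go of it, throw the yellow lock lever over towards the bay, and then press the green start button. Leave the other things on the table where they are.

Things in the scene. Friction and masses are not known exactly. Their poses are not given: they have to be found in the camera images.
- tube_0_mid (a point): sample tube, 107 mm tall, 16 g: yellow-orange cap (top 23 mm, 17.4 mm across), body 12.8 mm across, round bottom. The point is half-way up its axis; z runs towards the cap, whose middle is 42 mm along z. At the start it stands in a heater well; in some runs it is absent.
- tube_1_mid (a point): sample tube, 107 mm tall, 16 g: yellow-orange cap (top 23 mm, 17.4 mm across), body 12.8 mm across, round bottom. The point is half-way up its axis; z runs towards the cap, whose middle is 42 mm along z. At the start it stands in a heater well; in some runs it is absent.
- tube_2_mid (a point): sample tube, 107 mm tall, 16 g: yellow-orange cap (top 23 mm, 17.4 mm across), body 12.8 mm across, round bottom. The point is half-way up its axis; z runs towards the cap, whose middle is 42 mm along z. At the start it stands in a heater well; in some runs it is absent.
- tube_3_mid (a point): sample tube, 107 mm tall, 16 g: yellow-orange cap (top 23 mm, 17.4 mm across), body 12.8 mm across, round bottom. The point is half-way up its axis; z runs towards the cap, whose middle is 42 mm along z. At the start it stands in a heater well; in some runs it is absent.
- well_0 (a point): centre of the mouth of the heater's end well on its -y side, on the top face of the fixed metal block, 74 mm above the table, z up. Four wells, 15 mm square and 66 mm deep, lie in a row along the heater's y, 40 mm apart; a tube has 1 mm to spare all round, its top 38 mm stick out. The heater is 64 mm wide across the row, its white side walls 64 mm high.
- well_3 (a point): centre of the mouth of the heater's end well on its +y side, on the top face of the fixed metal block, 74 mm above the table, z up. Four wells, 15 mm square and 66 mm deep, lie in a row along the heater's y, 40 mm apart; a tube has 1 mm to spare all round, its top 38 mm stick out. The heater is 64 mm wide across the row, its white side walls 64 mm high.
- pocket_0 (a point): centre of a carrier pocket's mouth, 50 mm above the carrier's underside, z up. The pockets are roomy 19 mm square holes, 44 mm deep, in a row along the carrier's y, 36 mm apart; a tube standing in one has its middle about 6.5 mm above this mouth and may lean by up to 0.15 rad.
- pocket_1 (a point): centre of a carrier pocket's mouth, 50 mm above the carrier's underside, z up. The pockets are roomy 19 mm square holes, 44 mm deep, in a row along the carrier's y, 36 mm apart; a tube standing in one has its middle about 6.5 mm above this mouth and may lean by up to 0.15 rad.
- pocket_2 (a point): centre of a carrier pocket's mouth, 50 mm above the carrier's underside, z up. The pockets are roomy 19 mm square holes, 44 mm deep, in a row along the carrier's y, 36 mm apart; a tube standing in one has its middle about 6.5 mm above this mouth and may lean by up to 0.15 rad.
- pocket_3 (a point): centre of a carrier pocket's mouth, 50 mm above the carrier's underside, z up. The pockets are roomy 19 mm square holes, 44 mm deep, in a row along the carrier's y, 36 mm apart; a tube standing in one has its middle about 6.5 mm above this mouth and may lean by up to 0.15 rad.
- carrier_base (a point): blue tube carrier, loose, about 0.45 kg: centre of the underside of its 76 (x) x 150 (y) x 6 mm flanged base, z up. On it stands the pocket block, 44 mm wide, 150 mm long, up to 50 mm. The grip is at its +y end, the nose that enters the bay first at its -y end, 75 mm from this point.
- carrier_grip (a point): the carrier's white upright grip, fixed to it: 14 mm thick along the carrier's x, 30 mm along y, its top 76 mm above the table. The point is on its axis 60 mm above the table, 125 mm from carrier_base along +y. Pinched across its thickness it serves to slide the carrier flat along the table.
- bay_home (a point): where carrier_base lies (axes alike) when the carrier is fully home in the bay, its nose against the rear stop. The fixed grey bay is an open-topped lane on the table, entered along its -y; 82 mm between walls 22 mm high. Lips 11 to 17 mm above the table reach 12 mm in from each wall, over the carrier's flanges.
- bay_mouth (a point): centre of the bay's entrance at table height, 55 mm from bay_home along +y; the lane's walls flare outward for 30 mm beyond it. A white control box, 54 mm wide and 40 mm high, stands along the lane, 85 to 139 mm from its middle on the +x side, and reaches 157 mm beyond this entrance.
- heater_switch (a joint): the heater's toggle lever on the low control deck at the heater's -y end. 0 = leaning to the heater's -x side (on), 1.0 rad = leaning to its +x side (off); it stays where it is left and is pushed over by its tip with a force of a newton or two.
- heater_switch_tip (a point): tip of the heater's toggle lever; the lever is 42 mm long and its tip swings through about 40 mm along the heater's x axis
- carrier_lock (a joint): the yellow lock lever on the bay's white control box, at its +y end. 0 = leaning to the bay's +y (open), 1.0 rad = leaning to the bay's -y (locked); it stays where it is left and is pushed over by its tip with a newton or two. To be thrown only when the carrier is home.
- carrier_lock_tip (a point): tip of the lock lever; the lever is 42 mm long and its tip swings through about 40 mm along the bay's y axis
- start_button (a joint): green round push button on top of the bay's white control box, 28 mm across: 0 = up, 0.006 m = fully down, which takes about 5 N; springs back. Pressing counts from 0.004 m.
- start_button_top (a point): centre of the top face of the green start button; it is pressed straight down
- buffer_bottle_mid (a point): bystander, to be left where it is: white bottle with a green cap, 51 mm across and 98 mm tall, standing; the point is its centre half-way up
- note_pad_mid (a point): bystander, to be left where it is: yellow note pad, 76 x 76 x 16 mm; the point is its centre half-way up
- stapler_mid (a point): bystander, to be left where it is: red and black stapler, 138 x 34 x 47 mm; the point is its centre half-way up
- tip_box_mid (a point): bystander, to be left where it is: blue box of pipette tips, 71 x 122 x 53 mm; the point is its centre half-way up
Mind the look-alikes: they are no part of the job. What is shaped like the part that bears tube_3_mid but red is not meant.

How it is judged:
By the outcome, as a careful person would: the job done as asked, in the order asked, and still so for the second after the job is handed in, with the robot touching nothing.
Of tube_0, tube_1, tube_2, tube_3 only 3 to 4 are there at a start; the rules pass over those that are not, and their reading is None.
At some moment in a run one of carrier may be knocked a few centimetres aside while the robot is not near it.
It also fails if it takes over 210 s, if anything falls off the work surface, if the arm or the gripper's body presses on something with over 40 N, if the wrist force passes 120 N, or if a joint passes its speed limit or range.

## Working session

There is one attempt and no reset: what is moved stays moved. The work goes in short steps, Python scripts to look and compute and a tool call to move; the robot and the scene stay as the last step left them, time stands still between calls to the robot, and variables do not carry over. Pictures are saved under pics/ and viewed, at most 14 in all, crops included, and the job is handed in when it is done.

Besides the shell and the picture viewer there is one more tool, called after "Emit:" as name(argument=value, ...) on one line, values as JSON. servo_tool: Moves the arm, as the interface text tells. Its arguments: {"type":"object","properties":{"steps":{"type":"array"}},"required":["steps"]}

```bash
mkdir -p pics; cat > h.py <<'E'
import numpy as np, cv2
from cell import telemetry, optics, finder, job_done
def snap(n,f):
    p,d=optics.camera(n); cv2.imwrite('pics/'+f,p[:,:,::-1]); return p,d
def proj(n,X):
    c=optics.camera_params(n); q=c['R']@np.array(X)+c['t']; q=c['intrinsics']@q; return (q[:2]/q[2]).round().astype(int)
def world(n,d):
    c=optics.camera_params(n); K=c['intrinsics']; v,u=np.mgrid[:d.shape[0],:d.shape[1]]
    P=np.stack([(u-K[0,2])/K[0,0]*d,(v-K[1,2])/K[1,1]*d,d],-1)
    return (P-c['t'])@c['R']
E
python3 - <<'E'
from h import *
s=telemetry.get_state(); print(s['time_s'],s['ee_pos'],s['ee_rot'])
for n in('top','side'):
    p,d=snap(n,n+'0.png'); np.save(n+'.npy',d)
    for q in ['tube_0_mid','well_0','well_3','pocket_0','pocket_3','carrier_base','carrier_grip','bay_home','bay_mouth','heater_switch_tip','carrier_lock_tip','start_button_top','stapler_mid','tip_box_mid','buffer_bottle_mid','note_pad_mid']:
        print(n,q,[(np.round(r['position'],3).tolist(),round(r['confidence'],2),proj(n,r['position']).tolist()) for r in finder.spot_point(n,q)][:6])
print(telemetry.get_state()['time_s'])
E
```

```text
0.0 [ 0.23408946 -0.60584394  0.24722124] [-3.08650059e+00 -5.75688257e-01  6.75036970e-04]
top tube_0_mid [([0.466, 0.125, 0.063], 0.54, [183, 204]), ([0.589, -0.053, 0.051], 0.22, [243, 166])]
top well_0 [([0.467, 0.169, 0.072], 0.73, [168, 203]), ([0.465, 0.052, 0.077], 0.59, [207, 204]), ([0.736, 0.095, 0.024], 0.5, [198, 123])]
top well_3 [([0.467, 0.169, 0.072], 0.73, [168, 203]), ([0.465, 0.052, 0.077], 0.59, [207, 204]), ([0.736, 0.095, 0.024], 0.5, [198, 123])]
top pocket_0 [([0.585, 0.02, 0.049], 0.83, [219, 167]), ([0.582, 0.059, 0.052], 0.82, [207, 168]), ([0.594, -0.049, 0.051], 0.73, [242, 165]), ([0.586, -0.014, 0.054], 0.56, [230, 167])]
top pocket_3 [([0.585, 0.02, 0.049], 0.83, [219, 167]), ([0.582, 0.059, 0.052], 0.82, [207, 168]), ([0.594, -0.049, 0.051], 0.73, [242, 165]), ([0.586, -0.014, 0.054], 0.56, [230, 167])]
top carrier_base [([0.584, 0.008, 0.002], 0.86, [224, 171]), ([0.408, -0.196, 0.026], 0.56, [288, 226])]
top carrier_grip [([0.574, 0.127, 0.06], 0.75, [184, 169])]
top bay_home [([0.578, -0.212, 0.002], 0.95, [292, 174])]
top bay_mouth [([0.579, -0.1
[... 1444 characters left out ...]
.407, -0.194, 0.022], 0.6, [298, 184])]
side bay_home [([0.578, -0.213, -0.004], 0.9, [239, 189])]
side bay_mouth [([0.585, -0.156, 0.004], 0.59, [237, 199])]
side heater_switch_tip [([0.438, -0.006, 0.099], 0.56, [296, 203]), ([0.583, 0.003, 0.0], 0.35, [238, 237])]
side carrier_lock_tip [([0.693, -0.022, 0.101], 0.44, [191, 201])]
side start_button_top [([0.695, -0.112, 0.068], 0.41, [195, 191])]
side stapler_mid [([0.406, -0.199, 0.023], 0.6, [298, 183])]
side tip_box_mid [([0.735, 0.097, 0.024], 0.93, [172, 259]), ([0.49, -0.258, 0.049], 0.72, [268, 166])]
side buffer_bottle_mid [([0.483, -0.259, 0.051], 0.85, [270, 165])]
side note_pad_mid [([0.28, -0.247, 0.004], 0.88, [337, 178])]
1.7
```

```bash
python3 - <<'E'
import cv2,numpy as np
t=cv2.imread('pics/top0.png')[90:250,130:340]; s=cv2.imread('pics/side0.png')[130:310,150:350]
cv2.imwrite('pics/c0.png',np.vstack([cv2.resize(t,(399,304)),cv2.resize(s,(399,296))])if 0 else cv2.resize(t,(788,600),interpolation=2))
cv2.imwrite('pics/c1.png',cv2.resize(s,(660,594),interpolation=2))
E
```

```text
(no output)
```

View pics/c0.png

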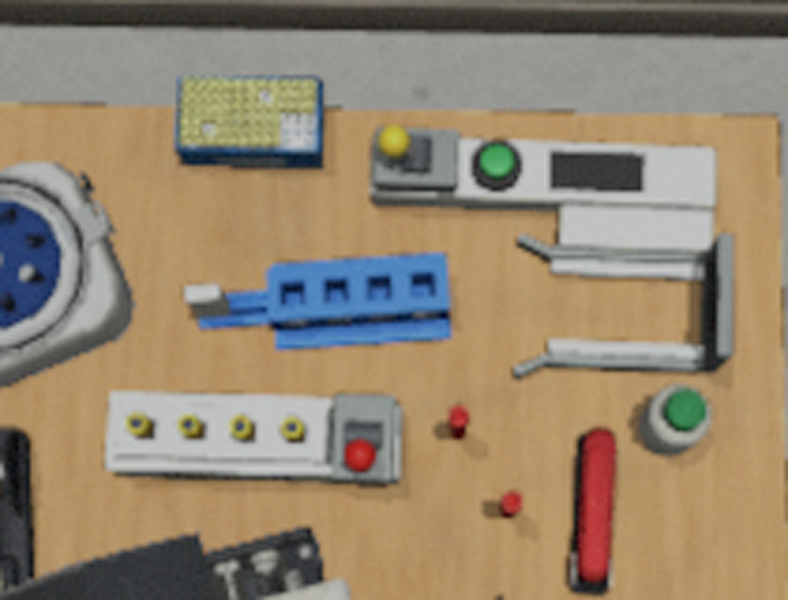

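View pics/c1.png

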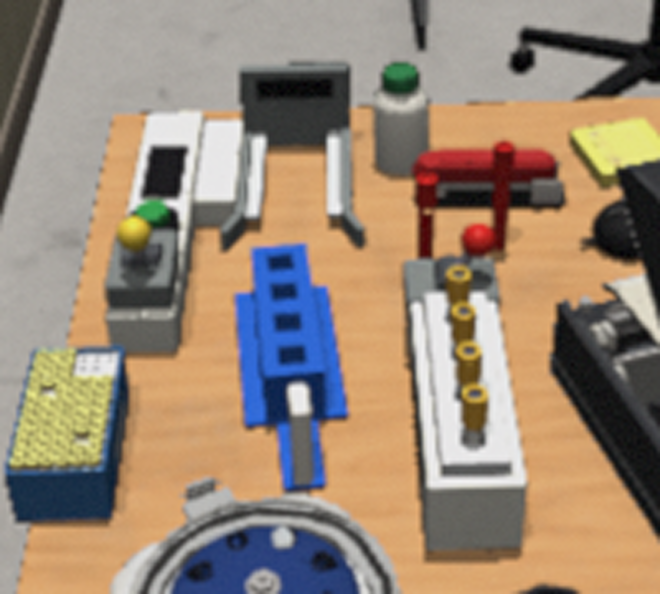

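The top crop shows the four yellow-orange caps at (138,425), (190,427), (242,428) and (292,429), all in the heater. The possible mix-ups are the two red tubes standing on the table at (458,420) and (511,503), the red ball of the heater lever at (360,455), and the yellow ball of the lock lever at (393,140). I choose the four yellow-capped tubes in the wells. The heater lever leans to -x, which is on.

I'll fly to the heater now and look again from close by.

Emit:
servo_tool(steps=[[0, 0, 1, 0.5, 0.85, 0.1, 1], [0, 0, 1, 0.5, 0.85, 0.1, 1], [0, 0, 1, 0.5, 0.85, 0.1, 1], [0, 0, 1, 0.5, 0.85, 0.1, 1], [0, 0, 1, 0.5, 0.85, 0.1, 1], [0, 0, 1, 0.5, 0.85, 0.1, 1], [0, 0, 1, 0.5, 0.85, 0.1, 1], [0, 0, 1, 0.5, 0.85, 0.1, 1], [0, 0, 1, 0.5, 0.85, 0.1, 1], [0, 0, 1, 0.5, 0.85, 0.1, 1]])

```text
time_s: 2.53
ee_pos: [0.4349, -0.2645, 0.2889]
ee_rot: [2.616, 1.738, -0.0]
ft_force: [0.1, -1.2, 0.1]
gripper_width: 0.0854
grasp_force: 0.0
```

Emit:
servo_tool(steps=[[0, 0, 0.5, 0.1, 0.9, 0, 1], [0, 0, 0.5, 0.1, 0.9, 0, 1], [0, 0, 0.5, 0.1, 0.9, 0, 1], [0, 0, 0.5, 0.1, 0.9, 0, 1], [0, 0, 0.5, 0.1, 0.9, 0, 1], [0, 0, 0.5, 0.1, 0.9, 0, 1], [0, 0, 0.5, 0.1, 0.9, 0, 1], [0, 0, 0.5, 0.1, 0.9, 0, 1], [0, 0, 0.5, 0, 0.9, 0, 1], [0, 0, 0.5, 0, 0, 0, 1]])

```text
time_s: 3.37
ee_pos: [0.4657, 0.0665, 0.2891]
ee_rot: [-2.208, -2.234, -0.005]
ft_force: [-0.4, 0.1, 1.1]
gripper_width: 0.0855
grasp_force: 0.0
```

```bash
cat >> h.py <<'E'
from scipy.spatial.transform import Rotation as Ro
def tool():
    s=telemetry.get_state(); R=Ro.from_rotvec(s['ee_rot']).as_matrix(); return np.array(s['ee_pos']),R,s
def wcam():
    p,R,s=tool(); M=np.array(optics.camera_params('wrist')['mount']); T=np.eye(4);T[:3,:3]=R;T[:3,3]=p; return T@M
def wworld(d,T):
    K=optics.camera_params('wrist')['intrinsics']; v,u=np.mgrid[:d.shape[0],:d.shape[1]]
    P=np.stack([(u-K[0,2])/K[0,0]*d,(v-K[1,2])/K[1,1]*d,d],-1)
    return P@T[:3,:3].T+T[:3,3]
def blobs(p,P,zlo,zhi,hsv):
    h=cv2.cvtColor(p,cv2.COLOR_RGB2HSV); m=cv2.inRange(h,*hsv)&((P[...,2]>zlo)&(P[...,2]<zhi)).astype(np.uint8)*255
    n,l,st,c=cv2.connectedComponentsWithStats(m); out=[]
    for i in range(1,n):
        if st[i,4]>40:
            Q=P[l==i]; lo,hi=np.percentile(Q,1,0),np.percentile(Q,99,0); out.append((c[i].round(),st[i,4],((lo+hi)/2).round(4),(hi-lo).round(4)))
    return out
E
python3 - <<'E'
from h import *
p,R,s=tool(); print(s['time_s'],p,R.round(3).tolist(),s['joint_positions'].__repr__())
T=wcam(); print(T.round(3))
im,d=snap('wrist','w0.png'); P=wworld(d,T); np.save('w0.npy',P)
print('yellow',blobs(im,P,.1,.13,((12,100,80),(34,255,255))))
print('red',blobs(im,P,.07,.13,((0,120,80),(8,255,255))))
E
```

```text
3.3667 [0.46568179 0.0665155  0.28914115] [[-0.012, 1.0, 0.002], [1.0, 0.012, 0.003], [0.003, 0.002, -1.0]] array([ 0.59952305, -0.07518865, -0.7470478 ,  1.79157071, -0.05439113,
        1.40336547, -0.12552513])
[[ 1.     0.01   0.006  0.465]
 [ 0.011 -0.951 -0.31   0.147]
 [ 0.002  0.31  -0.951  0.415]
 [ 0.     0.     0.     1.   ]]
yellow [(array([257.,  77.]), np.int32(164), array([0.4632, 0.1673, 0.1081]), array([0.0153, 0.0149, 0.0096])), (array([256., 117.]), np.int32(150), array([0.4628, 0.1279, 0.1094]), array([0.0156, 0.0157, 0.0065])), (array([256., 154.]), np.int32(156), array([0.4623, 0.0882, 0.1077]), array([0.0157, 0.0164, 0.0105])), (array([255., 189.]), np.int32(147), array([0.4617, 0.0486, 0.1071]), array([0.0158, 0.0159, 0.0113])), (array([444., 247.]), np.int32(352), array([ 0.6943, -0.0237,  0.107 ]), array([0.0206, 0.0219, 0.0135]))]
red [(array([239., 229.]), np.int32(333), array([ 0.4421, -0.0031,  0.1059]), array([0.023 , 0.0222, 0.0133])), (array([264., 280.]), np.int32(197), array([ 0.4737, -0.0801,  0.0928]), array([0.0148, 0.0161, 0.0231])), (array([215., 305.]), np.int32(232), array([ 0.4083, -0.1226,  0.0919]), array([0.0167, 0.0165, 0.0252]))]
```

View pics/w0.png

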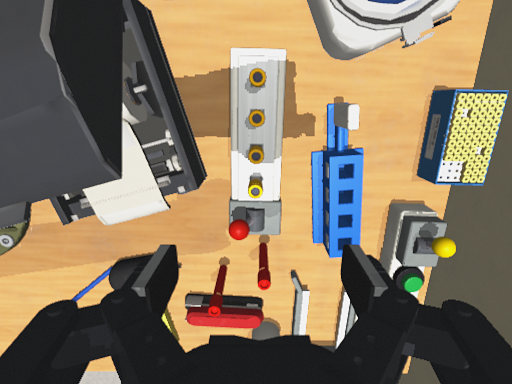

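The wrist picture shows the caps at (257,77), (256,117), (256,154) and (255,189), the red lever ball at (239,229), and the lock ball at (444,247). A dark machine stands at -x, so I check its clearance.

```bash
python3 - <<'E'
from h import *
P=np.load('w0.npy')
for y in np.arange(-.06,.26,.04):
    m=(abs(P[...,1]-y)<.02)&(P[...,2]>.09)&(P[...,0]<.43)&(P[...,2]<.26); m[200:]=0
    Q=P[m]; print(round(y,2), Q[:,0].max().round(3) if len(Q) else None, Q[:,2].max().round(3) if len(Q) else None)
E
```

```text
-0.06 None None
-0.02 None None
0.02 None None
0.06 0.317 0.232
0.1 0.373 0.244
0.14 0.366 0.246
0.18 0.356 0.245
0.22 0.344 0.222
```

Emit:
servo_tool(steps=[[0, 0, -0.15, 0, -0.87, -0.5, 1], [0, 0, 0, 0, -0.87, -0.5, 1], [0, 0, 0, 0, 0, -1, 1], [0, 0, 0, 0, 0, -1, 1], [0, 0, 0, 0, 0, -1, 1], [0, 0, 0, 0, 0, -0.8, 1], [0, 0, 0, 0, 0, 0, 1]])

```text
time_s: 4.0
ee_pos: [0.4611, -0.0128, 0.0905]
ee_rot: [-2.232, -2.197, 0.011]
ft_force: [-0.9, -0.5, 0.0]
gripper_width: 0.0858
grasp_force: 0.0
```

Emit:
servo_tool(steps=[[0, 0, 0, 0, 0.2, 0, 1], [0, 0, 0, 0.5, 0, 0, 1], [0, 0, 0, 0.4, 0, 0, 1], [0, 0, 0, 0.4, 0, 0, 1], [0, 0, 0, 0.1, 0, 0, 1], [0, 0, 0, 0, 0, 0, 1]])

```text
time_s: 4.5
ee_pos: [0.512, -0.0036, 0.0975]
ee_rot: [-2.226, -2.193, 0.033]
ft_force: [-31.8, 0.5, 25.9]
gripper_width: 0.0852
grasp_force: 16.3
```

Emit:
servo_tool(steps=[[0, 0, 0, -0.4, 0, 0, 1], [0, 0, 0, 0, 0, 0, 1], [0, 0, 0, -0.3, 0, 0.8, 1], [0, 0, 0, -0.3, 0, 1, 1], [0, 0, 0, -0.2, 0, 1, 1], [0, 0, 0, 0, 0, 0, 1]])

```text
time_s: 5.0
ee_pos: [0.4793, -0.0032, 0.2189]
ee_rot: [2.226, 2.195, 0.014]
ft_force: [1.0, 0.5, 1.0]
gripper_width: 0.0854
grasp_force: 0.0
```

```bash
python3 - <<'E'
from h import *
im,d=snap('top','t1.png'); P=world('top',d)
print('red',blobs(im,P,.08,.13,((0,120,80),(8,255,255))))
im2,d=snap('side','s1.png'); P=world('side',d)
print('red',blobs(im2,P,.07,.13,((0,120,80),(8,255,255))))
a=cv2.imread('pics/side0.png')
cv2.imwrite('pics/c2.png',cv2.resize(im2[150:280,240:350,::-1],(508,600)))
p,R,s=tool();print(p,s['ft_force'])
E
```

```text
red []
red [(array([278., 188.]), np.int32(59), array([ 0.4734, -0.0795,  0.0879]), array([0.0135, 0.0162, 0.0335])), (array([278., 203.]), np.int32(70), array([ 0.4795, -0.0013,  0.1042]), array([0.0221, 0.0171, 0.0152]))]
[ 0.47713597 -0.00380225  0.21313333] [ 0.03449968  0.37554607 -1.08205025]
```

View pics/c2.png

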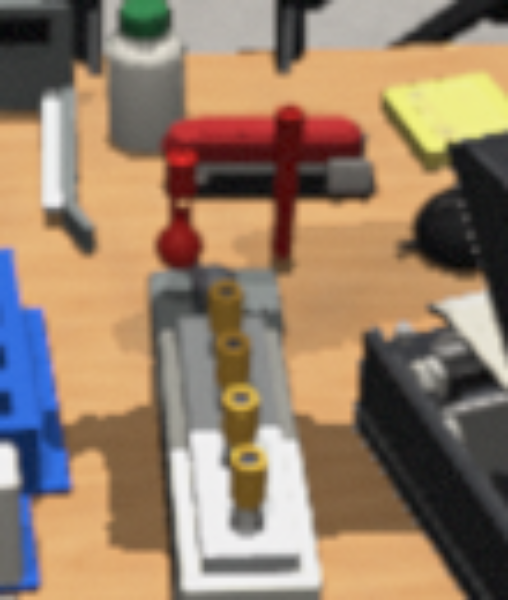

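The heater lever ball moved from x=0.442 to x=0.480, so the heater is off. Next is the first tube, at the +y end.

Emit:
servo_tool(steps=[[0, 0, -0.2, -0.1, 0.86, 0, 1], [0, 0, 0, -0.1, 0.86, 0, 1], [0, 0, 0, -0.1, 0.86, 0, 1], [0, 0, 0, -0.05, 0.86, 0, 1], [0, 0, 0, 0, 0.86, -0.5, 1], [0, 0, 0, 0, 0, 0, 1], [0, 0, 0, 0, 0, 0, 1]])

```text
time_s: 5.68
ee_pos: [0.4594, 0.1706, 0.1877]
ee_rot: [-2.248, -2.192, 0.001]
ft_force: [0.8, -1.0, -0.3]
gripper_width: 0.0853
grasp_force: 0.0
```

```bash
cat >> h.py <<'E'
def pockets():
    A=[]
    for n in('top','side'):
        optics.camera(n)
        A+=[np.array(r['position']) for r in finder.spot_point(n,'pocket_0') if r['confidence']>.35]
    A=np.array(A); A=A[(abs(A[:,0]-.585)<.06)&(abs(A[:,2]-.05)<.015)]
    k=np.polyfit(A[:,1],A[:,0],1); yaw=-np.arctan(k[0])
    u=np.array([-np.sin(yaw),np.cos(yaw)]); s=A[:,:2]@u
    f=lambda o:np.sum(((s-o+.018)%.036-.018)**2)
    os=np.linspace(0,.036,361); o=os[np.argmin([f(x) for x in os])]
    c=np.median(A[:,:2]@np.array([u[1],-u[0]]))
    ks=np.unique(np.round((s-o)/.036)); print('yaw',yaw.round(3),len(A)); 
    for q in ks: print('pocket',((o+.036*q)*u+c*np.array([u[1],-u[0]])).round(4))
E
python3 -c "
from h import *
pockets(); print(tool()[0],tool()[1][:,1])"
```

```text
yaw 0.084 6
pocket [ 0.5887 -0.0512]
pocket [ 0.5857 -0.0154]
pocket [0.5827 0.0205]
pocket [0.5796 0.0564]
[0.46101367 0.16680135 0.18859846] [ 9.99473434e-01 -3.24400110e-02  7.07327537e-04]
```

Emit:
servo_tool(steps=[[0, 0, 0.2, 0.05, 0, -0.8, 1], [0, 0, 0, 0, 0, -0.8, 1], [0, 0, 0, 0, 0, -0.6, 1], [0, 0, 0, 0, 0, 0, 1], [0, 0, 0, 0, 0, 0, 0], [0, 0, 0, 0, 0, 0, 0], [0, 0, 0, 0, 0, 0, 0], [0, 0, 0, 0, 0, 0, 0], [0, 0, 0, 0, 0, 0, 0]])

```text
time_s: 6.63
ee_pos: [0.4633, 0.1682, 0.1015]
ee_rot: [2.236, 2.204, 0.003]
ft_force: [-0.1, -0.5, -0.1]
gripper_width: 0.0255
grasp_force: 0.0
```

Emit:
servo_tool(steps=[[0, 0, 0, 0, 0, 0, 0], [0, 0, 0, 0, 0, 0, 0], [0, 0, 0, 0, 0, 0, 0]])

```text
time_s: 6.88
ee_pos: [0.4631, 0.1684, 0.1014]
ee_rot: [2.236, 2.205, 0.002]
ft_force: [-1.3, 0.0, 7.1]
gripper_width: 0.0152
grasp_force: 58.4
```

Emit:
servo_tool(steps=[[0, 0, 0, 0, 0, 0.3, 0], [0, 0, 0, 0, 0, 0.5, 0], [0, 0, 0, 0, 0, 0.7, 0], [0, 0, 0, 0, 0, 0.7, 0], [0, 0, 0, 0, 0, 0, 0]])

```text
time_s: 7.3
ee_pos: [0.4652, 0.1697, 0.194]
ee_rot: [2.233, 2.203, 0.012]
ft_force: [1.0, 1.0, -0.7]
gripper_width: 0.0154
grasp_force: 59.0
```

Emit:
servo_tool(steps=[[0, 0, 0, 0.7, -0.7, 0, 0], [0, 0, 0, 0.7, -0.7, 0, 0], [0, 0, 0, 0.7, -0.7, 0, 0], [0, 0, 0, 0.7, -0.7, 0, 0], [0, 0, 0, 0, 0, 0, 0], [0, 0, 0, 0, 0, 0, 0]])

```text
time_s: 7.8
ee_pos: [0.5753, 0.0534, 0.1877]
ee_rot: [-2.241, -2.199, 0.0]
ft_force: [-1.3, 0.2, -0.6]
gripper_width: 0.0155
grasp_force: 59.0
```

```bash
python3 - <<'E'
from h import *
pockets(); p,R,s=tool();print(p,R[:,1],s['gripper_width'])
T=wcam(); im,d=snap('wrist','w1.png'); P=wworld(d,T); np.save('w1.npy',P)
E
```

```text
yaw 0.069 6
pocket [ 0.5889 -0.0522]
pocket [ 0.5864 -0.0163]
pocket [0.5839 0.0196]
pocket [0.5814 0.0555]
[0.57351587 0.057682   0.18856781] [ 9.99933608e-01 -1.15228914e-02  5.58327805e-05] 0.01594248641406743
```

View pics/w1.png

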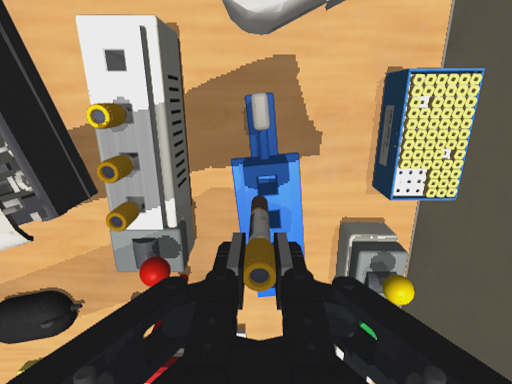

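The wrist view shows the tube held straight, with the cap at (260,275) and the bottom at (260,205) over the carrier. The pockets at (266,185) and (273,218) are visible. I refine the carrier pose from the depth map.

```bash
cat >> h.py <<'E'
def carrier(im,P):
    h=cv2.cvtColor(im,cv2.COLOR_RGB2HSV)
    m=(cv2.inRange(h,(100,120,50),(125,255,255))>0)&(abs(P[...,2]-.05)<.006)&(abs(P[...,0]-.585)<.08)&(abs(P[...,1])<.3)
    Q=(P[m][:,:2]*1000).astype(np.float32); r=cv2.minAreaRect(Q); print('rect',r,m.sum())
    return r
E
python3 - <<'E'
from h import *
for k in('w0','w1'):
    im=cv2.imread(f'pics/{k}.png')[:,:,::-1].copy(); P=np.load(k+'.npy'); carrier(im,P)
    h=cv2.cvtColor(im,cv2.COLOR_RGB2HSV); m=(cv2.inRange(h,(100,120,50),(125,255,255))>0)&(abs(P[...,2]-.05)<.006)&(abs(P[...,0]-.585)<.08)
    for y in (-.04,0,.037,.07):
        q=P[m&(abs(P[...,1]-y)<.006)]
        if len(q): print(k,y,q[:,0].min().round(4),q[:,0].max().round(4),len(q))
E
```

```text
rect ((585.75, 3.8431167602539062), (44.05859375, 150.40328979492188), 4.680233478546143) 2508
w0 -0.04 0.5673 0.6112 185
w0 0 0.5639 0.6077 240
w0 0.037 0.5609 0.6045 272
w0 0.07 0.5582 0.6017 277
rect ((586.031982421875, 4.051513671875), (44.11186599731445, 149.90162658691406), 4.723546504974365) 2147
w1 0 0.5843 0.6082 79
w1 0.037 0.5613 0.6054 303
w1 0.07 0.5584 0.6027 492
```

Emit:
servo_tool(steps=[[0, 0, 0, 0.2, 0, 0, 0], [0, 0, 0, 0, 0, -0.4, 0], [0, 0, 0, 0, 0, -0.4, 0], [0, 0, 0, 0, 0, -0.4, 0], [0, 0, 0, 0, 0, -0.4, 0], [0, 0, 0, 0, 0, -0.4, 0], [0, 0, 0, 0, 0, 0, 0]])

```text
time_s: 8.63
ee_pos: [0.5804, 0.0562, 0.1053]
ee_rot: [-2.233, -2.205, 0.006]
ft_force: [0.3, 0.1, -0.9]
gripper_width: 0.0156
grasp_force: 59.0
```

Emit:
servo_tool(steps=[[0, 0, 0, 0, 0.03, -0.1, 0], [0, 0, 0, 0, 0, 0, 0.7], [0, 0, 0, 0, 0, 0, 0.7], [0, 0, 0, 0, 0, 0, 0.7], [0, 0, 0, 0, 0, 0, 0.7], [0, 0, 0, 0, 0, 0.4, 0.7], [0, 0, 0, 0, 0, 0.8, 0.7], [0, 0, 0, 0, 0, 1, 0.7]])

```text
time_s: 9.3
ee_pos: [0.5806, 0.0568, 0.1912]
ee_rot: [-2.234, -2.204, 0.005]
ft_force: [1.1, 0.2, -0.5]
gripper_width: 0.0599
grasp_force: 0.0
```

Emit:
servo_tool(steps=[[0, 0, 0, -0.8, 0.46, 0, 0.7], [0, 0, 0, -0.8, 0.46, 0, 0.7], [0, 0, 0, -0.8, 0.46, 0, 0.7], [0, 0, 0, -0.55, 0.4, 0, 0.7], [0, 0, 0, 0, 0, 0, 0.7], [0, 0, 0, 0, 0, 0, 0.7]])

```text
time_s: 9.8
ee_pos: [0.4639, 0.1292, 0.1931]
ee_rot: [2.232, 2.206, 0.0]
ft_force: [1.0, -0.2, -0.5]
gripper_width: 0.0599
grasp_force: 0.0
```

```bash
python3 - <<'E'
from h import *
p,R,s=tool();print(p,R[:,1],s['gripper_width'])
T=wcam(); im,d=snap('wrist','w2.png'); P=wworld(d,T)
print('yellow',blobs(im,P,.1,.13,((12,100,80),(34,255,255)))); carrier(im,P)
im,d=snap('top','t2.png'); P=world('top',d)
print('yellow',blobs(im,P,.085,.13,((12,100,80),(34,255,255)))); carrier(im,P)
E
```

```text
[0.46385925 0.12923377 0.19309326] [ 0.99993086 -0.01147162  0.00258399] 0.059859366049504106
yellow [(array([257., 204.]), np.int32(322), array([0.4625, 0.1288, 0.1068]), array([0.0158, 0.0159, 0.0116])), (array([257., 248.]), np.int32(313), array([0.4619, 0.0889, 0.1064]), array([0.0151, 0.0158, 0.0123])), (array([393., 276.]), np.int32(322), array([0.5809, 0.059 , 0.1054]), array([0.0161, 0.0158, 0.0104])), (array([257., 288.]), np.int32(312), array([0.4614, 0.0491, 0.1065]), array([0.0158, 0.0164, 0.0119])), (array([500., 347.]), np.int32(499), array([ 0.694 , -0.0218,  0.107 ]), array([0.0195, 0.0184, 0.0129]))]
rect ((585.5234375, 3.89471435546875), (44.168739318847656, 151.2574920654297), 4.668407440185547) 1364
yellow [(array([234., 127.]), np.int32(56), array([ 0.698 , -0.0262,  0.1035]), array([0.0228, 0.021 , 0.0251]))]
rect ((587.46533203125, 4.435722351074219), (45.116851806640625, 148.4053497314453), 4.849667549133301) 502
```

Emit:
servo_tool(steps=[[0, 0, 0, -0.03, 0, -0.8, 0.7], [0, 0, 0, 0, 0, -0.8, 0.7], [0, 0, 0, 0, 0, -0.7, 0.7], [0, 0, 0, 0, 0, 0, 0.5], [0, 0, 0, 0, 0, 0, 0], [0, 0, 0, 0, 0, 0, 0], [0, 0, 0, 0, 0, 0, 0], [0, 0, 0, 0, 0, 0, 0], [0, 0, 0, 0, 0, 0, 0], [0, 0, 0, 0, 0, 0, 0]])

```text
time_s: 10.73
ee_pos: [0.464, 0.1289, 0.1021]
ee_rot: [2.236, 2.204, 0.002]
ft_force: [-1.8, -0.0, 6.2]
gripper_width: 0.0151
grasp_force: 58.5
```

Emit:
servo_tool(steps=[[0, 0, 0, 0, 0, 0.3, 0], [0, 0, 0, 0, 0, 0.5, 0], [0, 0, 0, 0, 0, 0.8, 0], [0, 0, 0, 0, 0, 0.7, 0], [0, 0, 0, 0.5, -0.6, 0.5, 0], [0, 0, 0, 0.7, -0.7, 0.3, 0], [0, 0, 0, 0.7, -0.7, 0, 0], [0, 0, 0, 0.7, -0.68, 0, 0], [0, 0, 0, 0.45, 0, 0, 0], [0, 0, 0, 0, 0, 0, 0]])

```text
time_s: 11.57
ee_pos: [0.5888, 0.0176, 0.2252]
ee_rot: [2.242, 2.198, 0.005]
ft_force: [0.1, -0.6, 0.1]
gripper_width: 0.0152
grasp_force: 58.9
```

```bash
python3 - <<'E'
from h import *
p,R,s=tool();print(p)
T=wcam(); im,d=snap('wrist','w3.png'); P=wworld(d,T)
print('yellow',blobs(im,P,.1,.13,((12,100,80),(34,255,255)))); carrier(im,P)
E
```

```text
[0.58884093 0.01761317 0.22522654]
yellow [(array([106., 114.]), np.int32(375), array([0.4633, 0.0876, 0.1066]), array([0.0166, 0.0158, 0.0124])), (array([250., 146.]), np.int32(243), array([0.5821, 0.0591, 0.1059]), array([0.0162, 0.0162, 0.0091])), (array([114., 161.]), np.int32(333), array([0.4628, 0.0484, 0.1063]), array([0.0161, 0.0159, 0.012 ])), (array([371., 230.]), np.int32(547), array([ 0.6955, -0.024 ,  0.107 ]), array([0.0219, 0.0217, 0.0126]))]
rect ((586.1168823242188, 4.2188262939453125), (44.054534912109375, 149.04495239257812), 4.835841178894043) 3185
```

Emit:
servo_tool(steps=[[0, 0, 0, -0.1, 0.1, -0.4, 0], [0, 0, 0, 0, 0, -0.4, 0], [0, 0, 0, 0, 0, 0, 0], [0, 0, 0, 0, 0, 0, 0]])

```text
time_s: 11.95
ee_pos: [0.5804, 0.0258, 0.1928]
ee_rot: [2.235, 2.207, -0.001]
ft_force: [-0.6, -0.4, -0.2]
gripper_width: 0.0155
grasp_force: 58.9
```

Emit:
servo_tool(steps=[[0, 0, 0, 0, 0, 0, 0], [0, 0, 0, 0, 0, 0, 0]])

```text
time_s: 12.12
ee_pos: [0.5817, 0.0255, 0.1939]
ee_rot: [2.235, 2.205, 0.002]
ft_force: [0.0, 0.4, -1.2]
gripper_width: 0.0156
grasp_force: 58.9
```

Emit:
servo_tool(steps=[[0, 0, 0, 0.07, -0.09, -0.4, 0], [0, 0, 0, 0, 0, -0.4, 0], [0, 0, 0, 0, 0, -0.4, 0], [0, 0, 0, 0, 0, -0.4, 0], [0, 0, 0, 0, 0, -0.4, 0], [0, 0, 0, 0, 0, -0.2, 0], [0, 0, 0, 0, 0, 0, 0]])

```text
time_s: 12.7
ee_pos: [0.5831, 0.0215, 0.1031]
ee_rot: [-2.236, -2.205, 0.002]
ft_force: [-0.4, -0.2, -0.7]
gripper_width: 0.0154
grasp_force: 58.9
```

Emit:
servo_tool(steps=[[0, 0, 0, 0, 0, 0, 0], [0, 0, 0, 0, 0, 0, 0.7], [0, 0, 0, 0, 0, 0, 0.7], [0, 0, 0, 0, 0, 0, 0.7], [0, 0, 0, 0, 0, 0, 0.7], [0, 0, 0, 0, 0, 0.4, 0.7], [0, 0, 0, 0, 0, 0.8, 0.7], [0, 0, 0, 0, 0, 1, 0.7]])

```text
time_s: 13.37
ee_pos: [0.582, 0.0214, 0.191]
ee_rot: [-2.234, -2.203, 0.005]
ft_force: [0.6, -0.7, -0.1]
gripper_width: 0.0601
grasp_force: 0.0
```

Emit:
servo_tool(steps=[[0, 0, 0, -0.8, 0.44, 0, 0.7], [0, 0, 0, -0.8, 0.44, 0, 0.7], [0, 0, 0, -0.8, 0.44, 0, 0.7], [0, 0, 0, -0.65, 0.35, 0, 0.7], [0, 0, 0, 0, 0, 0, 0.7], [0, 0, 0, 0, 0, 0, 0.7], [0, 0, 0, 0, 0, 0, 0.7], [0, 0, 0, 0, 0, 0, 0.7]])

```text
time_s: 14.03
ee_pos: [0.463, 0.0878, 0.1926]
ee_rot: [2.238, 2.204, 0.001]
ft_force: [0.4, -0.2, -0.6]
gripper_width: 0.0597
grasp_force: 0.0
```

```bash
python3 - <<'E'
from h import *
p,R,s=tool();print(p)
T=wcam(); im,d=snap('wrist','w4.png'); P=wworld(d,T)
print('yellow',blobs(im,P,.1,.13,((12,100,80),(34,255,255)))); carrier(im,P)
E
```

```text
[0.46295942 0.08776661 0.19255671]
yellow [(array([258., 203.]), np.int32(330), array([0.4622, 0.0887, 0.1065]), array([0.0155, 0.0159, 0.012 ])), (array([401., 234.]), np.int32(359), array([0.581 , 0.0589, 0.1055]), array([0.0162, 0.0158, 0.0104])), (array([258., 247.]), np.int32(318), array([0.4616, 0.0488, 0.1064]), array([0.0152, 0.0159, 0.0123])), (array([397., 272.]), np.int32(344), array([0.5824, 0.0221, 0.1054]), array([0.016 , 0.0164, 0.0104])), (array([505., 313.]), np.int32(303), array([ 0.6884, -0.0238,  0.1055]), array([0.0096, 0.0214, 0.0109]))]
rect ((584.5883178710938, 18.022876739501953), (44.43312072753906, 122.55321502685547), 4.830138206481934) 2463
```

Emit:
servo_tool(steps=[[0, 0, 0, 0, 0, -0.8, 0.7], [0, 0, 0, 0, 0, -0.8, 0.7], [0, 0, 0, 0, 0, -0.68, 0.7], [0, 0, 0, 0, 0, 0, 0.5], [0, 0, 0, 0, 0, 0, 0], [0, 0, 0, 0, 0, 0, 0], [0, 0, 0, 0, 0, 0, 0], [0, 0, 0, 0, 0, 0, 0], [0, 0, 0, 0, 0, 0, 0], [0, 0, 0, 0, 0, 0, 0]])

```text
time_s: 14.92
ee_pos: [0.4633, 0.0887, 0.1028]
ee_rot: [2.235, 2.204, 0.003]
ft_force: [-1.9, -0.1, 6.8]
gripper_width: 0.0156
grasp_force: 58.8
```

Emit:
servo_tool(steps=[[0, 0, 0, 0, 0, 0.3, 0], [0, 0, 0, 0, 0, 0.5, 0], [0, 0, 0, 0, 0, 0.8, 0], [0, 0, 0, 0, 0, 0.8, 0], [0, 0, 0, 0.5, -0.5, 0.7, 0], [0, 0, 0, 0.6, -0.5, 0, 0], [0, 0, 0, 0.6, -0.5, 0, 0], [0, 0, 0, 0.6, -0.5, 0, 0], [0, 0, 0, 0.6, -0.5, 0, 0], [0, 0, 0, 0.2, 0, 0, 0]])

```text
time_s: 15.75
ee_pos: [0.5887, -0.0181, 0.2254]
ee_rot: [2.244, 2.195, -0.0]
ft_force: [-0.5, -0.4, -1.0]
gripper_width: 0.0153
grasp_force: 59.1
```

Emit:
servo_tool(steps=[[0, 0, 0, 0, 0, -0.3, 0], [0, 0, 0, 0, 0, -0.3, 0], [0, 0, 0, 0, 0, 0, 0], [0, 0, 0, 0, 0, 0, 0], [0, 0, 0, 0, 0, 0, 0]])

```text
time_s: 16.17
ee_pos: [0.5851, -0.0106, 0.2012]
ee_rot: [2.235, 2.208, -0.001]
ft_force: [-0.4, 0.2, -0.3]
gripper_width: 0.0149
grasp_force: 59.1
```

```bash
python3 - <<'E'
from h import *
p,R,s=tool();print(p)
T=wcam(); im,d=snap('wrist','w5.png'); P=wworld(d,T)
print('yellow',blobs(im,P,.1,.13,((12,100,80),(34,255,255)))); carrier(im,P)
E
```

```text
[ 0.58510424 -0.01056685  0.20121976]
yellow [(array([253., 115.]), np.int32(290), array([0.5819, 0.0579, 0.1082]), array([0.0156, 0.0158, 0.0052])), (array([ 98., 130.]), np.int32(453), array([0.4626, 0.0479, 0.1065]), array([0.0161, 0.0162, 0.0123])), (array([255., 160.]), np.int32(289), array([0.5824, 0.0228, 0.1057]), array([0.0156, 0.0164, 0.0099])), (array([390., 213.]), np.int32(718), array([ 0.6953, -0.0241,  0.1068]), array([0.0221, 0.0221, 0.013 ]))]
rect ((586.1561279296875, 3.718841552734375), (44.05207824707031, 150.0072479248047), 4.914981842041016) 4147
```

Carrier unmoved. Lower into pocket 1 at (0.5875, -0.0139).

Emit:
servo_tool(steps=[[0, 0, 0, 0.04, -0.08, -0.4, 0], [0, 0, 0, 0, 0, -0.4, 0], [0, 0, 0, 0, 0, -0.4, 0], [0, 0, 0, 0, 0, -0.4, 0], [0, 0, 0, 0, 0, -0.4, 0], [0, 0, 0, 0, 0, -0.4, 0], [0, 0, 0, 0, 0, 0, 0]])

```text
time_s: 16.8
ee_pos: [0.5855, -0.0148, 0.1026]
ee_rot: [-2.234, -2.204, 0.005]
ft_force: [-1.2, 0.2, -0.5]
gripper_width: 0.0159
grasp_force: 59.1
```

Emit:
servo_tool(steps=[[0, 0, 0, 0, 0, 0, 0], [0, 0, 0, 0, 0, 0, 0.7], [0, 0, 0, 0, 0, 0, 0.7], [0, 0, 0, 0, 0, 0, 0.7], [0, 0, 0, 0, 0, 0, 0.7], [0, 0, 0, 0, 0, 0.4, 0.7], [0, 0, 0, 0, 0, 0.8, 0.7], [0, 0, 0, 0, 0, 1, 0.7]])

```text
time_s: 17.47
ee_pos: [0.5857, -0.0149, 0.1919]
ee_rot: [-2.234, -2.203, 0.005]
ft_force: [1.2, -0.3, 0.7]
gripper_width: 0.0599
grasp_force: 0.0
```

Emit:
servo_tool(steps=[[0, 0, 0, -0.8, 0.4, 0, 0.7], [0, 0, 0, -0.8, 0.4, 0, 0.7], [0, 0, 0, -0.8, 0.4, 0, 0.7], [0, 0, 0, -0.65, 0.35, 0, 0.7], [0, 0, 0, 0, 0, 0, 0.7], [0, 0, 0, 0, 0, 0, 0.7], [0, 0, 0, 0, 0, 0, 0.7], [0, 0, 0, 0, 0, 0, 0.7]])

```text
time_s: 18.13
ee_pos: [0.4665, 0.0466, 0.1934]
ee_rot: [2.238, 2.204, 0.002]
ft_force: [-0.2, 0.5, 0.1]
gripper_width: 0.0597
grasp_force: 0.0
```

```bash
python3 - <<'E'
from h import *
p,R,s=tool();print(p)
T=wcam(); im,d=snap('wrist','w6.png'); P=wworld(d,T)
print('yellow',blobs(im,P,.1,.13,((12,100,80),(34,255,255)))); carrier(im,P)
E
```

```text
[0.46651507 0.0466411  0.19339736]
yellow [(array([404., 187.]), np.int32(391), array([0.5811, 0.0584, 0.1054]), array([0.0162, 0.0165, 0.0103])), (array([253., 202.]), np.int32(320), array([0.4615, 0.0485, 0.1066]), array([0.0152, 0.0163, 0.0121])), (array([399., 230.]), np.int32(362), array([0.5823, 0.0212, 0.1054]), array([0.0161, 0.0163, 0.0102])), (array([396., 268.]), np.int32(346), array([ 0.585 , -0.0154,  0.1055]), array([0.0164, 0.0164, 0.0104])), (array([508., 275.]), np.int32(156), array([ 0.6866, -0.026 ,  0.1037]), array([0.0065, 0.0201, 0.0074]))]
rect ((585.7552490234375, 3.8163528442382812), (44.49547576904297, 150.34298706054688), 4.812227725982666) 3470
```

Emit:
servo_tool(steps=[[0, 0, 0, -0.1, 0.04, -0.8, 0.7], [0, 0, 0, 0, 0, -0.8, 0.7], [0, 0, 0, 0, 0, -0.7, 0.7], [0, 0, 0, 0, 0, 0, 0.5], [0, 0, 0, 0, 0, 0, 0], [0, 0, 0, 0, 0, 0, 0], [0, 0, 0, 0, 0, 0, 0], [0, 0, 0, 0, 0, 0, 0], [0, 0, 0, 0, 0, 0, 0], [0, 0, 0, 0, 0, 0, 0]])

```text
time_s: 19.02
ee_pos: [0.4629, 0.049, 0.1028]
ee_rot: [2.235, 2.204, 0.003]
ft_force: [-0.9, -0.2, 7.3]
gripper_width: 0.0156
grasp_force: 58.7
```

Emit:
servo_tool(steps=[[0, 0, 0, 0, 0, 0.3, 0], [0, 0, 0, 0, 0, 0.5, 0], [0, 0, 0, 0, 0, 0.8, 0], [0, 0, 0, 0, 0, 0.8, 0], [0, 0, 0, 0.5, -0.5, 0.7, 0], [0, 0, 0, 0.6, -0.5, 0, 0], [0, 0, 0, 0.6, -0.5, 0, 0], [0, 0, 0, 0.6, -0.5, 0, 0], [0, 0, 0, 0.6, -0.45, 0, 0], [0, 0, 0, 0.27, 0, 0, 0]])

```text
time_s: 19.85
ee_pos: [0.5907, -0.0554, 0.2255]
ee_rot: [2.243, 2.196, -0.0]
ft_force: [-0.0, -2.0, -0.4]
gripper_width: 0.0152
grasp_force: 59.1
```

Emit:
servo_tool(steps=[[0, 0, 0, 0, 0, -0.3, 0], [0, 0, 0, 0, 0, -0.3, 0], [0, 0, 0, 0, 0, 0, 0], [0, 0, 0, 0, 0, 0, 0], [0, 0, 0, 0, 0, 0, 0]])

```text
time_s: 20.27
ee_pos: [0.5876, -0.0485, 0.2013]
ee_rot: [2.235, 2.207, -0.001]
ft_force: [1.2, 0.4, -0.9]
gripper_width: 0.0154
grasp_force: 59.1
```

```bash
python3 - <<'E'
from h import *
p,R,s=tool();print(p)
T=wcam(); im,d=snap('wrist','w7.png'); P=wworld(d,T)
print('yellow',blobs(im,P,.1,.13,((12,100,80),(34,255,255)))); carrier(im,P)
E
```

```text
[ 0.58757588 -0.04847977  0.20132648]
yellow [(array([249.,  60.]), np.int32(357), array([0.5817, 0.0573, 0.1066]), array([0.0161, 0.0155, 0.0081])), (array([251., 113.]), np.int32(295), array([0.5826, 0.0214, 0.1084]), array([0.0163, 0.0159, 0.0051])), (array([256., 161.]), np.int32(295), array([ 0.5857, -0.016 ,  0.1058]), array([0.0157, 0.0165, 0.0095])), (array([393., 170.]), np.int32(806), array([ 0.6953, -0.025 ,  0.107 ]), array([0.022 , 0.023 , 0.0131]))]
rect ((586.1431274414062, 3.7358856201171875), (44.07624435424805, 150.11138916015625), 4.847875118255615) 4963
```

Emit:
servo_tool(steps=[[0, 0, 0, 0.06, -0.03, -0.4, 0], [0, 0, 0, 0, 0, -0.4, 0], [0, 0, 0, 0, 0, -0.4, 0], [0, 0, 0, 0, 0, -0.4, 0], [0, 0, 0, 0, 0, -0.4, 0], [0, 0, 0, 0, 0, -0.4, 0], [0, 0, 0, 0, 0, 0, 0], [0, 0, 0, 0, 0, 0, 0]])

```text
time_s: 20.98
ee_pos: [0.5903, -0.0502, 0.1052]
ee_rot: [-2.236, -2.206, 0.001]
ft_force: [-0.3, 0.4, 0.3]
gripper_width: 0.0154
grasp_force: 59.1
```

Emit:
servo_tool(steps=[[0, 0, 0, 0, 0, 0, 0.7], [0, 0, 0, 0, 0, 0, 0.7], [0, 0, 0, 0, 0, 0, 0.7], [0, 0, 0, 0, 0, 0, 0.7], [0, 0, 0, 0, 0, 0.4, 0.7], [0, 0, 0, 0, 0, 0.8, 0.7], [0, 0, 0, 0, 0, 1, 0.7], [0, 0, 0, 0, 0, 0.5, 0.7]])

```text
time_s: 21.65
ee_pos: [0.5924, -0.0499, 0.2177]
ee_rot: [2.233, 2.203, 0.005]
ft_force: [1.2, -0.3, 1.0]
gripper_width: 0.06
grasp_force: 0.0
```

Emit:
servo_tool(steps=[[0, 0, 0.3, -0.06, 0.9, 0, 0.7], [0, 0, 0.3, -0.06, 0.9, 0, 0.7], [0, 0, 0.4, -0.06, 0.9, 0, 0.7], [0, 0, 0.1, -0.06, 0.9, 0, 0.7], [0, 0, 0, -0.06, 0.8, 0, 0.7], [0, 0, 0, 0, 0, 0, 0.7], [0, 0, 0, 0, 0, 0, 0.7], [0, 0, 0, 0, 0, 0, 0.7], [0, 0, 0, 0, 0, 0, 0.7]])

```text
time_s: 22.4
ee_pos: [0.5792, 0.1239, 0.213]
ee_rot: [2.14, 2.299, -0.001]
ft_force: [0.0, -1.1, 0.1]
gripper_width: 0.0596
grasp_force: 0.0
```

```bash
python3 - <<'E'
from h import *
p,R,s=tool();print(p,R[:,1],s['gripper_width'])
T=wcam(); im,d=snap('wrist','w8.png'); P=wworld(d,T)
print('yellow',blobs(im,P,.1,.13,((12,100,80),(34,255,255)))); carrier(im,P)
m=(abs(P[...,2]-.076)<.005)&(abs(P[...,0]-.575)<.05)&(abs(P[...,1]-.13)<.05); print('grip',cv2.minAreaRect((P[m][:,:2]*1000).astype(np.float32)),m.sum())
for n in('top','side'):
    im,d=snap(n,n+'3.png'); print([(r['position'],r['confidence']) for q in('bay_home','bay_mouth') for r in finder.spot_point(n,q)[:1]])
T=world('top',np.load('top.npy')); m=(T[...,2]>.014)&(T[...,2]<.06)&(T[...,1]<-.165)&(T[...,1]>-.23)&(T[...,0]>.5)&(T[...,0]<.64)
for y in(-.22,-.2,-.18):
    q=T[m&(abs(T[...,1]-y)<.006)]; print(y,np.unique(q[:,0].round(3)))
im=cv2.imread('pics/top3.png'); cv2.imwrite('pics/c3.png',cv2.resize(im[100:250,150:340],(760,600),interpolation=2))
E
```

```text
[0.57917956 0.12388545 0.21303128] [9.97434334e-01 7.15872855e-02 1.01044646e-04] 0.05963392931745692
yellow [(array([257., 260.]), np.int32(246), array([0.5814, 0.0589, 0.1054]), array([0.0159, 0.0162, 0.0103])), (array([255., 293.]), np.int32(244), array([0.5824, 0.0222, 0.1054]), array([0.0157, 0.0158, 0.0103])), (array([256., 323.]), np.int32(232), array([ 0.5856, -0.0147,  0.1055]), array([0.0157, 0.0165, 0.01  ]))]
rect ((586.118896484375, 3.6566619873046875), (44.034908294677734, 151.45616149902344), 4.900017738342285) 2472
grip ((575.5936279296875, 128.2880096435547), (12.822147369384766, 29.945964813232422), 3.6469879150390625) 399
[([0.5792, -0.2081, 0.0015], 0.71), ([0.5776, -0.1641, -0.0007], 0.82)]
[([0.5846, -0.1558, 0.0011], 0.84)]
-0.22 [0.531 0.534 0.535 0.537 0.538 0.54  0.544 0.545 0.547 0.548 0.551 0.613
 0.615 0.616 0.617 0.619 0.62  0.622 0.623 0.625 0.626 0.627 0.628 0.629
 0.631 0.632 0.633 0.634 0.636 0.639 0.64 ]
-0.2 [0.532 0.533 0.534 0.537 0.538 0.54  0.541 0.544 0.545 0.547 0.548 0.55
 0.551 0.611 0.612 0.613 0.614 0.615 0.616 0.619 0.62  0.621 0.622 0.623
 0.624 0.625 0.627 0.628 0.63  0.631 0.632 0.633 0.635 0.636 0.638 0.639]
-0.18 [0.531 0.533 0.534 0.536 0.537 0.54  0.541 0.543 0.544 0.546 0.547 0.548
 0.55  0.551 0.553 0.554 0.611 0.612 0.614 0.616 0.618 0.619 0.621 0.622
 0.623 0.624 0.626 0.627 0.629 0.631 0.633 0.634 0.636 0.638 0.639]
```

View pics/w8.png

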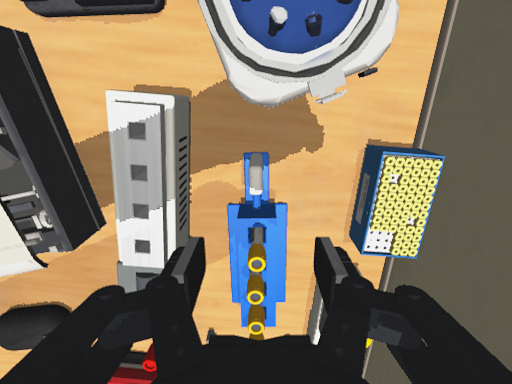

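All four tubes now stand in the carrier and the wells at (137,130), (139,171), (140,210) and (142,246) are empty. The grip is at (256,175). Next I measure the bay lane direction.

```bash
python3 - <<'E'
from h import *
ds=[np.load('top.npy')]
p,d=optics.camera('top'); ds.append(d)
for d in ds:
    T=world('top',d); X,Y,Z=T[...,0],T[...,1],T[...,2]
    band=(Z>.012)&(Z<.03); E=[]
    for y in np.arange(-.255,-.165,.006):
        r=abs(Y-y)<.003
        a=X[r&band&(X<.575)&(X>.53)]; b=X[r&band&(X>.59)&(X<.635)]
        if len(a)and len(b): E.append((y,a.max(),b.min()))
    E=np.array(E); c=(E[:,1]+E[:,2])/2; k=np.polyfit(E[:,0],c,1); print('lane centre',E[:,1:].mean(0).round(4),'slope',k[0].round(3),'x at -.21',np.polyval(k,-.21).round(4))
    # control box top z~.04
    m=(abs(Z-.04)<.005)&(X>.65)&(X<.74)&(Y<-.14)&(Y>-.3)
    print('box',cv2.minAreaRect((T[m][:,:2]*1000).astype(np.float32)))
    m=(Z>.02)&(abs(X-.582)<.02)&(Y<-.22)&(Y>-.33); print('stop wall y max',np.percentile(Y[m],99).round(4),Z[m].max().round(3)); carrier(p,T)
E
```

```text
lane centre [0.552  0.6118] slope 0.02 x at -.21 0.582
box ((685.3865966796875, -218.98812866210938), (154.06553649902344, 71.49812316894531), 88.56484985351562)
stop wall y max -0.2848 0.091
rect ((587.3838500976562, 4.470375061035156), (46.115089416503906, 147.86448669433594), 4.5156121253967285) 421
lane centre [0.5518 0.6119] slope 0.019 x at -.21 0.5819
box ((685.7216186523438, -218.8739013671875), (154.46725463867188, 70.6114730834961), 88.0902328491211)
stop wall y max -0.2846 0.091
rect ((587.6134033203125, 4.73126220703125), (45.7868766784668, 148.76406860351562), 5.481581211090088) 420
```

View pics/c3.png

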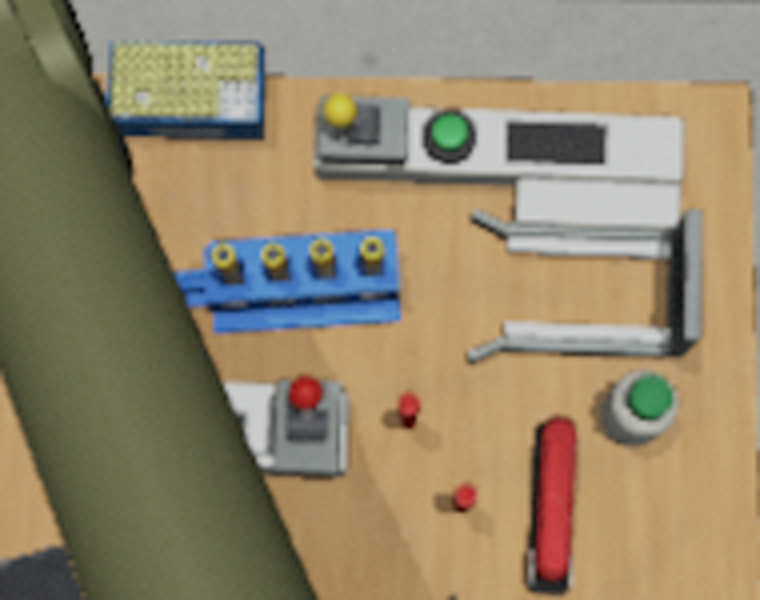

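The top crop shows four caps in the carrier at (224,256), (274,259), (320,252) and (372,248), with the empty lane ahead between (505,235) and (505,340). Now I pinch the grip.

Emit:
servo_tool(steps=[[0, 0, 0.12, -0.09, 0.11, -0.7, 0.6], [0, 0, 0, 0, 0, -0.8, 0.6], [0, 0, 0, 0, 0, -0.8, 0.6], [0, 0, 0, 0, 0, -0.8, 0.6], [0, 0, 0, 0, 0, -0.6, 0.6], [0, 0, 0, 0, 0, 0, 0.6], [0, 0, 0, 0, 0, 0, 0.6], [0, 0, 0, 0, 0, 0, 0.6]])

```text
time_s: 23.47
ee_pos: [0.5762, 0.1307, 0.0667]
ee_rot: [2.126, 2.312, 0.003]
ft_force: [0.4, 0.8, 0.5]
gripper_width: 0.0515
grasp_force: 0.0
```

Emit:
servo_tool(steps=[[0, 0, 0, 0, -0.04, -0.12, 0.6], [0, 0, 0, 0, 0, 0, 0], [0, 0, 0, 0, 0, 0, 0], [0, 0, 0, 0, 0, 0, 0], [0, 0, 0, 0, 0, 0, 0], [0, 0, 0, 0, 0, 0, 0], [0, 0, 0, 0, 0, 0, 0], [0, 0, 0, 0, 0, 0, 0]])

```text
time_s: 24.13
ee_pos: [0.5756, 0.1285, 0.0612]
ee_rot: [2.126, 2.311, 0.001]
ft_force: [-1.7, -0.2, 5.9]
gripper_width: 0.013
grasp_force: 59.6
```

```bash
python3 - <<'E'
from h import *
p,R,s=tool();print(p,R[:,1],s['gripper_width'],s['grasp_force'],s['ft_force'])
p,d=optics.camera('top'); carrier(p,world('top',d))
E
```

```text
[0.57564116 0.12850563 0.06117135] [0.99653539 0.08316228 0.00112264] 0.012992938447581544 59.605969190597534 [-1.65731742 -0.15437827  5.91300526]
rect ((587.5302734375, 4.147491455078125), (45.26670837402344, 147.29991149902344), 4.649306297302246) 404
```

Emit:
servo_tool(steps=[[0, 0, -0.22, 0.05, -0.14, 0, 0], [0, 0, -0.22, 0.05, -0.14, 0, 0], [0, 0, -0.22, 0.05, -0.14, 0, 0], [0, 0, -0.22, 0.05, -0.14, 0, 0], [0, 0, -0.22, 0.05, -0.14, 0, 0], [0, 0, -0.19, 0.03, -0.14, 0, 0], [0, 0, 0, 0, 0, 0, 0], [0, 0, 0, 0, 0, 0, 0]])

```text
time_s: 24.85
ee_pos: [0.5875, 0.096, 0.0612]
ee_rot: [2.242, 2.199, 0.005]
ft_force: [2.3, 3.8, 4.2]
gripper_width: 0.0133
grasp_force: 59.4
```

```bash
python3 - <<'E'
from h import *
p,R,s=tool();print(p,R[:,1],s['gripper_width'],s['grasp_force'],s['ft_force'])
T=wcam(); im,d=snap('wrist','w9.png'); carrier(im,wworld(d,T))
p,d=snap('top','t9.png'); T=world('top',d); carrier(p,T)
m=(T[...,2]>.046)&(T[...,2]<.056)&(abs(T[...,0]-.585)<.05)
for y in np.arange(-.09,.04,.02):
    q=T[m&(abs(T[...,1]-y)<.006)][:,0]; print(y.round(2),q.min().round(4),q.max().round(4))
E
```

```text
[0.58747017 0.09604399 0.06115877] [ 0.99980924 -0.01933588  0.00275967] 0.013272649765120874 59.368513226509094 [2.32251281 3.79845517 4.1831582 ]
rect ((587.6710815429688, 72.0723876953125), (71.98838806152344, 24.834712982177734), 88.37590789794922) 712
rect ((586.5857543945312, -29.216201782226562), (146.59054565429688, 45.68962478637695), 89.05944061279297) 388
-0.09 0.5639 0.6064
-0.07 0.5639 0.6057
-0.05 0.564 0.6091
-0.03 0.5638 0.6088
-0.01 0.566 0.6083
0.01 0.5658 0.6081
0.03 0.5685 0.5819
```

Emit:
servo_tool(steps=[[0, 0, 0, -0.012, -0.35, 0, 0], [0, 0, 0, -0.012, -0.35, 0, 0], [0, 0, 0, -0.012, -0.35, 0, 0], [0, 0, 0, -0.012, -0.35, 0, 0], [0, 0, 0, -0.012, -0.35, 0, 0], [0, 0, 0, -0.012, -0.35, 0, 0], [0, 0, 0, -0.01, -0.35, 0, 0], [0, 0, 0, -0.01, -0.35, 0, 0], [0, 0, 0, 0, 0, 0, 0], [0, 0, 0, 0, 0, 0, 0]])

```text
time_s: 25.78
ee_pos: [0.5833, -0.0178, 0.0611]
ee_rot: [2.242, 2.198, 0.001]
ft_force: [-0.1, 0.3, 7.6]
gripper_width: 0.013
grasp_force: 59.8
```

Emit:
servo_tool(steps=[[0, 0, 0, -0.01, -0.3, 0, 0], [0, 0, 0, -0.01, -0.3, 0, 0], [0, 0, 0, -0.01, -0.3, 0, 0], [0, 0, 0, -0.01, -0.3, 0, 0], [0, 0, 0, 0, -0.2, 0, 0], [0, 0, 0, 0, 0, 0, 0], [0, 0, 0, 0, 0, 0, 0]])

```text
time_s: 26.37
ee_pos: [0.5817, -0.0723, 0.0611]
ee_rot: [2.242, 2.2, 0.002]
ft_force: [-0.1, 3.1, 7.9]
gripper_width: 0.0132
grasp_force: 59.8
```

Emit:
servo_tool(steps=[[0, 0, 0, 0, -0.1, 0, 0], [0, 0, 0, 0, -0.1, 0, 0], [0, 0, 0, 0, 0, 0, 0]])

```text
time_s: 26.62
ee_pos: [0.5816, -0.0781, 0.0612]
ee_rot: [-2.24, -2.201, -0.005]
ft_force: [0.4, 6.6, 8.4]
gripper_width: 0.0131
grasp_force: 59.9
```

Emit:
servo_tool(steps=[[0, 0, 0, 0, -0.1, 0, 0], [0, 0, 0, 0, -0.1, 0, 0], [0, 0, 0, 0, 0, 0, 0]])

```text
time_s: 26.87
ee_pos: [0.5816, -0.0859, 0.0611]
ee_rot: [-2.239, -2.201, -0.005]
ft_force: [0.5, 8.0, 7.7]
gripper_width: 0.0132
grasp_force: 59.9
```

Emit:
servo_tool(steps=[[0, 0, 0, 0, -0.06, 0, 0], [0, 0, 0, 0, 0, 0, 0]])

```text
time_s: 27.03
ee_pos: [0.5817, -0.0871, 0.0612]
ee_rot: [-2.238, -2.202, -0.006]
ft_force: [0.2, 9.4, 8.6]
gripper_width: 0.0133
grasp_force: 59.9
```

Emit:
servo_tool(steps=[[0, 0, 0, 0, -0.1, 0, 0], [0, 0, 0, 0, 0, 0, 0]])

```text
time_s: 27.2
ee_pos: [0.5819, -0.0871, 0.0611]
ee_rot: [-2.233, -2.202, -0.012]
ft_force: [0.7, 16.2, 7.3]
gripper_width: 0.0133
grasp_force: 59.7
```

Emit:
servo_tool(steps=[[0, 0, 0, 0, -0.1, 0, 0], [0, 0, 0, 0, 0, 0, 0]])

```text
time_s: 27.37
ee_pos: [0.5822, -0.0873, 0.0611]
ee_rot: [-2.229, -2.202, -0.018]
ft_force: [2.4, 22.9, 6.9]
gripper_width: 0.013
grasp_force: 59.9
```

Emit:
servo_tool(steps=[[0, 0, 0, 0, 0.13, 0, 0], [0, 0, 0, 0, 0, 0, 0.5], [0, 0, 0, 0, 0, 0, 0.5], [0, 0, 0, 0, 0, 0, 0.5], [0, 0, 0, 0, 0, 0, 0.5], [0, 0, 0, 0, 0, 0.5, 0.5], [0, 0, 0, 0, 0, 0.9, 0.5], [0, 0, 0, 0, 0, 1, 0.5], [0, 0, 0, 0, 0, 1, 0.5], [0, 0, 0, 0, 0, 0, 0.5]])

```text
time_s: 28.2
ee_pos: [0.5852, -0.0954, 0.2045]
ee_rot: [2.237, 2.19, 0.01]
ft_force: [1.5, 0.8, 0.7]
gripper_width: 0.0427
grasp_force: 0.0
```

Emit:
servo_tool(steps=[[0, 0, 0, 0.2, 0.9, 0, 0], [0, 0, 0, 0.2, 0.9, 0, 0], [0, 0, 0, 0.2, 0.9, 0, 0], [0, 0, 0, 0.2, 0.9, 0, 0], [0, 0, 0, 0, 0, 0, 0], [0, 0, 0, 0, 0, 0, 0], [0, 0, 0, 0, 0, 0, 0]])

```text
time_s: 28.78
ee_pos: [0.613, 0.0483, 0.1956]
ee_rot: [2.244, 2.198, -0.002]
ft_force: [-0.4, -1.2, 0.3]
gripper_width: 0.0002
grasp_force: 0.0
```

```bash
python3 - <<'E'
from h import *
p,R,s=tool();print(p,R[:,1],s['gripper_width'])
im,d=snap('top','t10.png'); T=world('top',d); carrier(im,T)
print('yellow',blobs(im,T,.085,.13,((12,90,70),(34,255,255))))
print('green',blobs(im,T,.04,.08,((45,80,50),(85,255,255))))
X,Y,Z=T[...,0],T[...,1],T[...,2]
m=(abs(Z-.05)<.006)&(abs(X-.582)<.026); print('block y',np.percentile(Y[m&(Y<0)],[.5,99.5]))
im2,d=snap('side','s10.png')
for n,q in (('side','carrier_base'),('top','carrier_base'),('side','bay_home'),('side','carrier_lock_tip'),('top','start_button_top')): print(n,q,[(r['position'],r['confidence']) for r in finder.spot_point(n,q)][:1])
cv2.imwrite('pics/c4.png',np.hstack([cv2.resize(im[110:240,200:340,::-1],(400,372)),cv2.resize(im2[130:270,150:300,::-1],(400,372))]))
E
```

```text
[0.61295334 0.04830806 0.19560173] [ 9.99793815e-01 -2.02901467e-02 -7.98375243e-04] 0.00018805562583408674
rect ((583.2101440429688, -211.72219848632812), (149.71995544433594, 43.92720413208008), 88.13258361816406) 401
yellow [(array([234., 127.]), np.int32(58), array([ 0.6974, -0.0263,  0.1033]), array([0.023 , 0.0211, 0.0323]))]
green [(array([262., 133.]), np.int32(73), array([ 0.6962, -0.1106,  0.0587]), array([0.0274, 0.0254, 0.0179]))]
block y [-0.28612892 -0.08054396]
side carrier_base [([0.5822, -0.2124, 0.0003], 0.88)]
top carrier_base [([0.5766, -0.2082, 0.003], 0.78)]
side bay_home [([0.5765, -0.217, -0.003], 0.87)]
side carrier_lock_tip [([0.6957, -0.0254, 0.0981], 0.64)]
top start_button_top [([0.6943, -0.11, 0.0612], 0.45)]
```

View pics/c4.png

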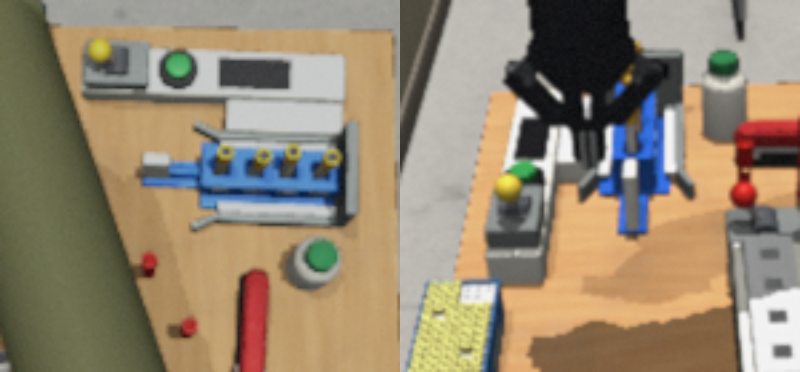

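The crops show the carrier home against the rear stop, with four caps at (225,153), (262,157), (292,153) and (331,157). The lock ball is at (100,50), leaning to +y. Next I throw the lock lever towards -y.

Emit:
servo_tool(steps=[[0, 0, 0.2, 0.7, -0.25, 0, 0], [0, 0, 0, 0.7, -0.25, 0, 0], [0, 0, 0, 0.64, -0.15, 0, 0], [0, 0, 0, 0, 0, -0.6, 0], [0, 0, 0, 0, 0, -0.6, 0], [0, 0, 0, 0, 0, -0.6, 0], [0, 0, 0, 0, 0, -0.6, 0], [0, 0, 0, 0, 0, 0, 0], [0, 0, 0, 0, 0, 0, 0]])

```text
time_s: 29.88
ee_pos: [0.6937, 0.023, 0.0991]
ee_rot: [-2.225, -2.216, 0.003]
ft_force: [0.2, -0.2, 0.9]
gripper_width: 0.0001
grasp_force: 0.0
```

Emit:
servo_tool(steps=[[0, 0, 0, 0, -0.4, 0, 0], [0, 0, 0, 0, -0.4, 0, 0], [0, 0, 0, 0, -0.4, 0, 0], [0, 0, 0, 0, -0.25, 0, 0], [0, 0, 0, 0, -0.1, 0, 0], [0, 0, 0, 0, 0, 0, 0]])

```text
time_s: 30.38
ee_pos: [0.6956, -0.0402, 0.1016]
ee_rot: [2.227, 2.213, 0.003]
ft_force: [1.2, 2.1, 1.6]
gripper_width: 0.0003
grasp_force: 0.7
```

Emit:
servo_tool(steps=[[0, 0, 0, 0, -0.1, 0, 0], [0, 0, 0, 0, -0.1, 0, 0], [0, 0, 0, 0, 0, 0, 0]])

```text
time_s: 30.63
ee_pos: [0.6953, -0.0407, 0.1014]
ee_rot: [-2.219, -2.219, -0.012]
ft_force: [2.4, 9.7, 3.8]
gripper_width: 0.0002
grasp_force: 5.4
```

Emit:
servo_tool(steps=[[0, 0, 0, 0, -0.1, 0, 0], [0, 0, 0, 0, 0.5, 0, 0], [0, 0, 0, 0, 0.3, 0, 0], [0, 0, 0, 0, 0, 0.8, 0], [0, 0, 0, 0, 0, 0.8, 0], [0, 0, 0, 0, 0, 0.8, 0], [0, 0, 0, 0, 0, 0, 0], [0, 0, 0, 0, 0, 0, 0]])

```text
time_s: 31.3
ee_pos: [0.6957, -0.0195, 0.1986]
ee_rot: [2.224, 2.213, 0.002]
ft_force: [-0.9, 0.7, -0.4]
gripper_width: -0.0001
grasp_force: 0.0
```

```bash
python3 - <<'E'
from h import *
p,R,s=tool();print(p)
T=wcam(); im,d=snap('wrist','w11.png'); P=wworld(d,T)
print('w yellow',blobs(im,P,.08,.13,((12,100,80),(34,255,255))))
for n in('top','side'):
    im,d=snap(n,n+'11.png'); P=world(n,d)
    print(n,'yellow',[b for b in blobs(im,P,.085,.13,((12,90,70),(34,255,255))) if b[2][0]>.65],[b for b in blobs(im,P,.04,.08,((45,80,50),(85,255,255)))])
E
```

```text
[ 0.69566099 -0.01947298  0.19857303]
w yellow []
top yellow [] []
side yellow [(array([191., 192.]), np.int32(77), array([ 0.6951, -0.0578,  0.1019]), array([0.0227, 0.0181, 0.0202]))] []
```

Emit:
servo_tool(steps=[[0, 0, 0, 0, -0.8, 0, 0], [0, 0, 0, -0.02, -0.8, 0, 0], [0, 0, 0, 0, -0.73, -0.3, 0], [0, 0, 0, 0, 0, -0.7, 0], [0, 0, 0, 0, 0, -0.7, 0], [0, 0, 0, 0, 0, -0.6, 0], [0, 0, 0, 0, 0, -0.2, 0], [0, 0, 0, 0, 0, 0, 0], [0, 0, 0, 0, 0, 0, 0]])

```text
time_s: 32.2
ee_pos: [0.6936, -0.1115, 0.0959]
ee_rot: [-2.224, -2.217, 0.001]
ft_force: [0.5, -0.4, 0.3]
gripper_width: -0.0001
grasp_force: 0.0
```

Emit:
servo_tool(steps=[[0, 0, 0, 0, 0, -0.15, 0], [0, 0, 0, 0, 0, -0.15, 0], [0, 0, 0, 0, 0, 0, 0]])

```text
time_s: 32.45
ee_pos: [0.6938, -0.1115, 0.084]
ee_rot: [2.225, 2.218, -0.0]
ft_force: [1.2, -0.7, -0.2]
gripper_width: -0.0002
grasp_force: 0.0
```

Emit:
servo_tool(steps=[[0, 0, 0, 0, 0, -0.1, 0], [0, 0, 0, 0, 0, 0, 0]])

```text
time_s: 32.62
ee_pos: [0.6937, -0.1115, 0.08]
ee_rot: [-2.225, -2.218, 0.0]
ft_force: [-1.3, 0.0, -0.4]
gripper_width: -0.0002
grasp_force: 0.0
```

Emit:
servo_tool(steps=[[0, 0, 0, 0, 0, -0.1, 0], [0, 0, 0, 0, 0, 0, 0]])

```text
time_s: 32.78
ee_pos: [0.6942, -0.1115, 0.0763]
ee_rot: [2.225, 2.217, 0.001]
ft_force: [0.4, -0.3, 3.1]
gripper_width: -0.0
grasp_force: 1.5
```

Emit:
servo_tool(steps=[[0, 0, 0, 0, 0, -0.1, 0], [0, 0, 0, 0, 0, 0, 0]])

```text
time_s: 32.95
ee_pos: [0.6943, -0.1116, 0.0733]
ee_rot: [2.225, 2.216, 0.001]
ft_force: [-1.5, 0.1, 4.9]
gripper_width: 0.0001
grasp_force: 2.4
```

Emit:
servo_tool(steps=[[0, 0, 0, 0, 0, -0.1, 0], [0, 0, 0, 0, 0, 0, 0]])

```text
time_s: 33.12
ee_pos: [0.6945, -0.1115, 0.0729]
ee_rot: [2.224, 2.216, -0.001]
ft_force: [-8.5, -1.2, 22.4]
gripper_width: 0.0001
grasp_force: 11.0
```

Fully down at 22 N. I retreat and check the end state.

Emit:
servo_tool(steps=[[0, 0, 0, 0, 0, 0.5, 0], [0, 0, 0, 0, 0, 0.9, 0], [0, 0, 0, 0, 0, 1, 0], [0, 0, 0, 0, 0, 1, 0], [0, 0, 0, 0, 0, 1, 0], [0, 0, 0, -0.3, 0.9, 0.3, 0], [0, 0, 0, -0.3, 0.9, 0, 0], [0, 0, 0, -0.3, 0.9, 0, 0], [0, 0, 0, -0.3, 0.9, 0, 0], [0, 0, 0, 0, 0, 0, 0]])

```text
time_s: 33.95
ee_pos: [0.6426, 0.044, 0.2573]
ee_rot: [-2.208, -2.23, -0.005]
ft_force: [-0.5, 2.5, 0.5]
gripper_width: 0.0002
grasp_force: 0.0
```

```bash
python3 - <<'E'
from h import *
im,d=snap('top','t12.png'); T=world('top',d); carrier(im,T)
print([b for b in blobs(im,T,.085,.13,((12,90,70),(34,255,255)))])
im2,d=snap('side','s12.png')
T=world('side',d); print(blobs(im2,T,.07,.13,((0,120,80),(8,255,255)))[:3])
cv2.imwrite('pics/c5.png',np.hstack([cv2.resize(im[110:240,170:340,::-1],(400,372)),cv2.resize(im2[130:270,150:330,::-1],(400,372))]))
E
```

```text
rect ((583.4071044921875, -211.587646484375), (149.94369506835938, 42.82339096069336), 88.0750503540039) 391
[(array([246., 127.]), np.int32(54), array([ 0.6951, -0.0624,  0.1043]), array([0.0217, 0.0213, 0.0216]))]
[(array([279., 187.]), np.int32(43), array([ 0.4734, -0.079 ,  0.0928]), array([0.0136, 0.017 , 0.025 ])), (array([278., 203.]), np.int32(72), array([ 4.796e-01, -1.000e-04,  1.045e-01]), array([0.0222, 0.0177, 0.0173]))]
```

View pics/c5.png

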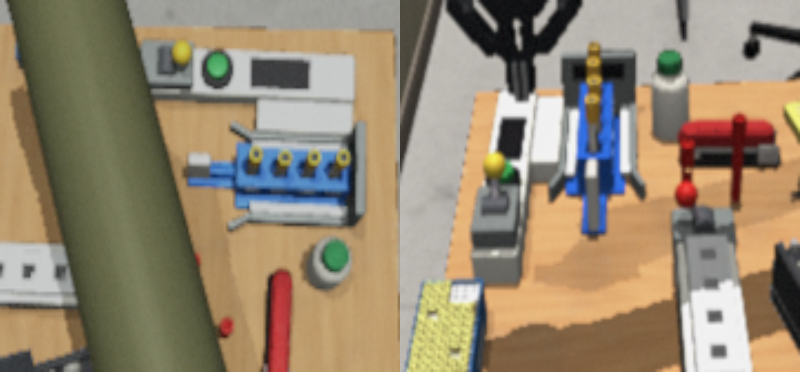

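The lock ball at (182,52) now leans to -y. The carrier is home with four caps, and the heater lever at (686,193) is off.

```bash
python3 -c "
from h import *
print(job_done())"
```

```text
the job is handed in; nothing more can be done
None
```

I handed the job in at about 34 s: heater off, all four tubes in the carrier, carrier fully home and released, lock thrown, start button pressed; the final pictures bear this out, except the press, which shows only in the wrist force (22 N, fully down).

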